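# Close the cartons that have their bottle

### The arm

A 7-joint arm with a two-finger parallel gripper is mounted at the origin on a cart in front of the work surface, level with it; the furniture and walls round the work are solid. World frame = base frame: x ahead of the robot, y to its left, z up, the work surface at z = 0. Lengths are in mm, angles in rad, forces in N, time in s.
With the tool pointing down it reaches from about 400 to 900 mm from the base axis. Payload 5.5 kg.
Tool frame: the origin (TCP) lies midway between the tips of the shut fingers; the grasp point (between the pads) lies 19 mm behind it (bot.grasp_offset is the distance from the TCP to the grasp point, in mm); z points along the fingers, y is the line along which they close (so a half turn about z gives the same grasp; the last joint's range is limited). The gripper opens to 85 mm and grips with 20 to 120 N. Pads are 22 mm wide; open, the fingers measure 114 mm over their backs; the gripper's body (76 mm by 85 mm) begins 54 mm behind the grasp point. The pads swing forward as they close: fully open they stand 13 mm farther back than shut.
Start: joints at [-0.871, 0.501, -0.427, 1.55, 0.221, 1.138, -0.21], TCP at [274.941, 588.988, 231.31] pointing down, gripper open.
Joint ranges: [-2.88, 2.88], [-0.31, 2.03], [-1.54, 1.56], [0.2, 2.42], [-1.41, 4.55], [0.19, 2.02], [-2.57, 2.57]. Speed limits (rad/s): [2.57, 2.57, 3.14, 3.14, 3.14, 3.14, 3.14].

### API

Orientations are given as a rotation vector (axis times angle).
In Python, from station import bot, viewer gives the robot as it stands.
- The arm moves only by the shell command python3 -m pendant 'ROWS' [OPENING] [FORCE]. ROWS is a JSON object of lists of equal length, an entry for each row: "translation": the shift along the world's x, y, z in mm, a list of three; "delta_rot": the turn, a rotation vector about the world's x, y, z in rad, a list of three. A call has 1 to 12 rows; each row is the pose to reach, as a shift and turn from the pose commanded when the call began; what a row does not reach only later rows make up. A row lasts 1/10 s, in which the tool goes at most 50 mm and 8.59 degrees, less where a joint would pass 70% of its speed; a pose out of reach is approached as far as the arm can. A call with a gripper value outside its range is refused whole. OPENING is the opening, from -1 (shut) to 1 (fully open), so that 0 is half open, set as the call begins (- or left out, the last holds). The fingers move at their own pace and stop on an object; FORCE is the grip in N (left out, the last holds). Time passes only in rows, so rows that repeat a pose let the fingers close. It gives the time, the measured TCP pose, the force, the opening and the grip force at its end, in the units of the state.
- bot.state(): the state, without advancing time (a new reading comes with each control period).
- viewer.grab_frame(name): name is "scene" or "top"; returns (picture, depth): 480x640x3 uint8, red, green, blue; 480x640 float32, mm along the optical axis (not along the pixel's ray), 0 where there is no reading.
- viewer.camera_params(name): a dict with "K" (3x3 intrinsics, pixels), "distortion" ([k1, k2, p1, p2, k3] as OpenCV has them; the pictures are not rectified), "xyz" and "attitude" of the camera in the world. Camera axes: x right, y down, z forward; pixel columns grow to the right and rows downward; lengths in mm; the calibration is good to about 2 mm. A picture is of the moment at which its call begins. camera_params takes no time and is no camera call.
- bot.sign_off(): hands the job in; it is judged then, once.
The state is a dict: "t": time; "q": joint angles; "joint_velocities": joint speeds; "joint_torque": joint torques, N m; "ee_pos": TCP position; "tool_rot": TCP orientation; "contact_force": force on the tool from outside, world axes, zero at the start; "wrist_torque": the same for the moment, N m; "finger_gap": finger opening in mm; "gripper_force": force on a finger pad.
Only numpy, scipy, OpenCV 4.12 (cv2) and the standard library are available. Lean on these libraries where they do the work, as an engineer would, in place of code of your own. Each camera call takes 0.05 s, during which the arm holds its last target. There are 200 camera calls.

### The job

Three erected cartons stand on the packing bench with their lids folded back. Close the lid of every carton that already has a bottle in it, all the way down. Any carton with only a little desiccant canister in it is still waiting for its bottle: leave it open. Do not knock the cartons over or shove them out of place, and leave the bottles and canisters where they are.

Things in the scene. Friction and masses are not known exactly. Their poses are not given: they have to be found in the camera images.
- carton_1: erected gold board carton, 72 x 72 mm, 119 mm high, open on top, loose on the bench; 0.06 kg, with its bottle (cap 10 mm below the rim) about 0.3 kg: tips if pushed hard at the top. Short dust flaps stick out at +y and -y to 52 mm from the middle. Origin: centre of its underside; z up; +x points to the side where the lid is hinged (the far side, within half a radian)
- carton_2: erected gold board carton, 72 x 72 mm, 119 mm high, open on top, loose on the bench; 0.06 kg, with its bottle (cap 10 mm below the rim) about 0.3 kg: tips if pushed hard at the top. Short dust flaps stick out at +y and -y to 52 mm from the middle. Origin: centre of its underside; z up; +x points to the side where the lid is hinged (the far side, within half a radian)
- carton_3: erected gold board carton, 72 x 72 mm, 119 mm high, open on top, loose on the bench; 0.06 kg, with its bottle (cap 10 mm below the rim) about 0.3 kg: tips if pushed hard at the top. Short dust flaps stick out at +y and -y to 52 mm from the middle. Origin: centre of its underside; z up; +x points to the side where the lid is hinged (the far side, within half a radian)
- carton_1_lid (a joint): lid of carton_1, rad: 0 shut flat, 1.57 upright, 2.27 folded back fully. A 70 x 70 x 2 mm panel hinged along the carton's y at x = +36, z = 119 mm; a 14 mm tuck flap is bent inward along its free edge. Turns very lightly, stays at any angle, no catch: bring it over from behind (the carton's +x side) and press it down
- carton_2_lid (a joint): lid of carton_2, rad: 0 shut flat, 1.57 upright, 2.27 folded back fully. A 70 x 70 x 2 mm panel hinged along the carton's y at x = +36, z = 119 mm; a 14 mm tuck flap is bent inward along its free edge. Turns very lightly, stays at any angle, no catch: bring it over from behind (the carton's +x side) and press it down
- carton_3_lid (a joint): lid of carton_3, rad: 0 shut flat, 1.57 upright, 2.27 folded back fully. A 70 x 70 x 2 mm panel hinged along the carton's y at x = +36, z = 119 mm; a 14 mm tuck flap is bent inward along its free edge. Turns very lightly, stays at any angle, no catch: bring it over from behind (the carton's +x side) and press it down
- bottle_1_centre (a point): centre (54 mm up) of an amber bottle with a wide gold screw cap, 66 mm across and 108 mm high, about 0.22 kg; it stands either upright in one of the cartons (all but filling it) or on the bench to the right of them
- bottle_2_centre (a point): centre (54 mm up) of an amber bottle with a wide gold screw cap, 66 mm across and 108 mm high, about 0.22 kg; it stands either upright in one of the cartons (all but filling it) or on the bench to the right of them
- canister_1_centre (a point): centre of a small white desiccant canister with a blue band, 18 mm across and 22 mm high; it lies or stands in one of the cartons, at the bottom, or on the bench to the right of them
- canister_2_centre (a point): centre of a small white desiccant canister with a blue band, 18 mm across and 22 mm high; it lies or stands in one of the cartons, at the bottom, or on the bench to the right of them
Not all that is in view belongs to the job. Leave any red look-alike of the carton_1 alone.

How it is judged (in metres and radians):
At the end, for the whole second after the job is handed in: Each carton with a bottle in it is shut (lid within 0.12 rad, about 8 mm at its free edge), each one without is open (over 1 rad); all cartons are upright, at rest and, like bottles and canisters, within 60 mm of where they stood (((horizontal distance between any of bottle_1_centre, bottle_2_centre and carton_1 below 0.02 m and value of joint carton_1_lid below 0.12 rad) or (not (horizontal distance between any of bottle_1_centre, bottle_2_centre and carton_1 below 0.02 m) and value of joint carton_1_lid above 1 rad)) and ((horizontal distance between any of bottle_1_centre, bottle_2_centre and carton_2 below 0.02 m and value of joint carton_2_lid below 0.12 rad) or (not (horizontal distance between any of bottle_1_centre, bottle_2_centre and carton_2 below 0.02 m) and value of joint carton_2_lid above 1 rad)) and ((horizontal distance between any of bottle_1_centre, bottle_2_centre and carton_3 below 0.02 m and value of joint carton_3_lid below 0.12 rad) or (not (horizontal distance between any of bottle_1_centre, bottle_2_centre and carton_3 below 0.02 m) and value of joint carton_3_lid above 1 rad)) and angle between each of carton_1, carton_2, carton_3's own z axis and vertical below 0.1 rad and linear speed of each of carton_1, carton_2, carton_3 below 0.02 m/s and distance of each of bottle_1_centre, bottle_2_centre, canister_1_centre, canister_2_centre from where it was at the start of the episode below 0.06 m); the robot touches nothing.
It fails at once if a carton is tipped over (more than 0.5 rad) or shoved more than 60 mm from where it stood (angle between any of carton_1, carton_2, carton_3's own z axis and vertical above 0.5 rad or distance of any of carton_1, carton_2, carton_3 from where it was at the start of the episode above 0.06 m).
It also fails if it takes over 45 s, if anything falls off the work surface, if the arm or the gripper's body presses on something with over 40 N, if the wrist force passes 120 N, or if a joint passes its speed limit or range.

## Working session

There is one attempt and no reset: what is moved stays moved. The work goes in short steps, Python scripts to look and compute and a shell command to move; the robot and the scene stay as the last step left them, time stands still between calls to the robot, and variables do not carry over. Pictures are saved under pics/ and viewed, at most 10 in all, crops included, and the job is handed in when it is done.

```bash
ls; mkdir -p pics; python3 - <<'E'
from station import bot, viewer
import cv2,numpy as np
for n in("scene","top"):
    p,d=viewer.grab_frame(n); cv2.imwrite(f"pics/{n}0.png",p[:,:,::-1]); np.savez(f"{n}0.npz",p=p,d=d)
    print(n,viewer.camera_params(n))
print(bot.state())
E
```

```text
pics
scene {'K': array([[537.43090282,   0.        , 314.99666236],
       [  0.        , 537.43090282, 241.86481311],
       [  0.        ,   0.        ,   1.        ]]), 'distortion': array([0.01963177, 0.        , 0.        , 0.        , 0.        ]), 'xyz': array([  61.65543536, -821.45690547,  671.90412553]), 'attitude': array([-2.02628389,  0.68953511, -0.38049305])}
top {'K': array([[526.88812208,   0.        , 326.28183002],
       [  0.        , 526.88812208, 237.44069085],
       [  0.        ,   0.        ,   1.        ]]), 'distortion': array([-0.15094211,  0.        ,  0.        ,  0.        ,  0.        ]), 'xyz': array([ 491.08207217,  -98.99744247, 1360.93335687]), 'attitude': array([-2.16845689,  2.17192707, -0.0782227 ])}
{'t': 0.1, 'q': array([-0.87075841,  0.50178435, -0.42677978,  1.55133851,  0.22077675,
        1.13829455, -0.21028993]), 'joint_velocities': array([ 0.00031725, -0.00169174, -0.00048975, -0.0030142 , -0.00055643,
       -0.00036219, -0.00244207]), 'joint_torque': array([-1.14586885e-02, -5.70811844e+01, -5.83912924e+00, -2.81744653e+01,
        1.03832292e-02,  5.70808130e-03,  4.09287580e-06]), 'ee_pos': array([274.77888741, 588.37530417, 230.34452249]), 'tool_rot': array([-6.80604899e-01, -3.06650795e+00,  2.69907581e-03]), 'contact_force': array([ 0.36138149, -0.65465387,  0.0042136 ]), 'wrist_torque': array([ 0.01945188, -0.05715461, -0.05004574]), 'gripper_force': 0.0, 'finger_gap': 85.44330736019593}
```

View pics/scene0.png

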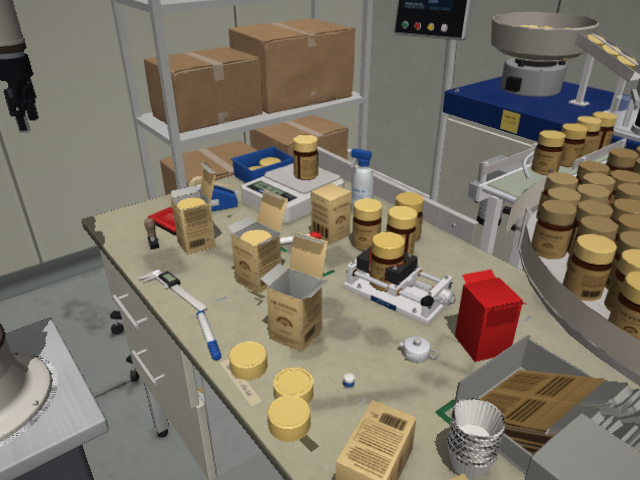

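View pics/top0.png

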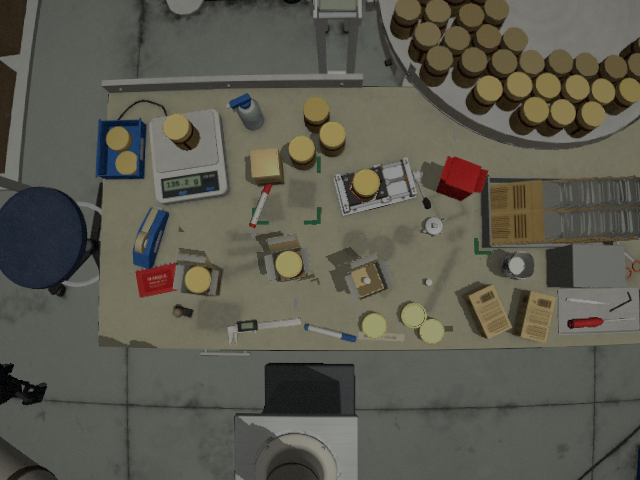

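The scene view shows three open gold cartons, at about (195,222), (257,255) and (295,308). In the top view they are A (198,279), B (289,264) and C (366,280). A and B show a gold cap and C shows a small white spot. Possible look-alikes in the top view are the closed carton (266,166), the red carton (462,178), loose caps (374,325), (413,315) and (431,330), and lying cartons (489,310) and (536,315). I'll check the choice in one crop.

```bash
cat > h.py <<'E'
import numpy as np,cv2
from scipy.spatial.transform import Rotation as R
from station import viewer
def cloud(n,d):
    c=viewer.camera_params(n); v,u=np.mgrid[:480,:640]
    r=cv2.undistortPoints(np.stack([u,v],-1).reshape(-1,1,2).astype(float),c["K"],c["distortion"]).reshape(480,640,2)
    P=np.dstack([r,np.ones((480,640))])*d[...,None]
    M=R.from_rotvec(c["attitude"]).as_matrix()
    return P@M.T+c["xyz"]
def proj(n,X):
    c=viewer.camera_params(n); M=R.from_rotvec(c["attitude"]).as_matrix()
    return cv2.projectPoints((np.atleast_2d(X)-c["xyz"])@M,np.zeros(3),np.zeros(3),c["K"],c["distortion"])[0].reshape(-1,2)
E
python3 - <<'E'
from h import *
z=np.load("top0.npz");p=z["p"];P=cloud("top",z["d"]); s=np.load("scene0.npz");Q=cloud("scene",s["d"])
a=cv2.resize(p[225:310,130:400],None,fx=2.9,fy=2.9,interpolation=cv2.INTER_CUBIC)
b=cv2.resize(s["p"][155:355,135:345],None,fx=1.7,fy=1.7,interpolation=cv2.INTER_CUBIC)
o=np.zeros((600,800,3),np.uint8);o[:a.shape[0],:a.shape[1]]=a;o[250:250+b.shape[0],:b.shape[1]]=b
cv2.imwrite("pics/crop.png",o[:,:,::-1])
for u,v in[(198,279),(289,264),(366,280),(363,280),(178,262),(205,265),(285,242),(362,260),(110,220),(230,225)]:print(u,v,P[v,u].round())
# point stats round each carton
for nm,(u,v) in dict(A=(198,279),B=(289,264),C=(366,280)).items():
    c=P[v,u,:2]
    for W,t in((P,"top"),(Q,"scene")):
        m=(np.hypot(*(W[...,:2]-c).transpose(2,0,1))<130)
        h=W[m]; print(nm,t,[(zz,int(((h[:,2]>zz)&(h[:,2]<=zz+10)).sum())) for zz in range(10,220,10)])
        m2=m&(W[...,2]>125)&(W[...,2]<230)
        k=W[m2]; 
        if len(k)>20:
            print('  lid mean',k.mean(0).round(),'max z',k[:,2].max().round())
E
```

```text
198 279 [500. 228. 108.]
289 264 [537.   8. 109.]
366 280 [ 499. -180.   24.]
363 280 [ 499. -173.    8.]
178 262 [545. 310.   2.]
205 265 [533. 207. 123.]
285 242 [586.  14. 150.]
362 260 [ 542. -161.  192.]
110 220 [657. 502.   1.]
230 225 [643. 174.  -3.]
A top [(10, 455), (20, 74), (30, 39), (40, 36), (50, 36), (60, 80), (70, 49), (80, 41), (90, 50), (100, 433), (110, 307), (120, 316), (130, 43), (140, 11), (150, 9), (160, 5), (170, 2), (180, 168), (190, 16), (200, 0), (210, 0)]
  lid mean [531. 224. 158.] max z 193.0
A scene [(10, 318), (20, 164), (30, 163), (40, 168), (50, 185), (60, 206), (70, 146), (80, 142), (90, 151), (100, 428), (110, 310), (120, 196), (130, 51), (140, 54), (150, 52), (160, 61), (170, 32), (180, 73), (190, 2), (200, 0), (210, 0)]
  lid mean [542. 224. 156.] max z 190.0
B top [(10, 18), (20, 10), (30, 13), (40, 27), (50, 16), (60, 25), (70, 34), (80, 29), (90, 29), (100, 430), (110, 329), (120, 339), (130, 68), (140, 63), (150, 43), (160, 8), (170, 13), (180, 164), (190, 13), (200, 0), (210, 0)]
  lid mean [574.  17. 155.] max z 196.0
B scene [(10, 109), (20, 113), (30, 105), (40, 167), (50, 194), (60, 189), (70, 199), (80, 198), (90, 206), (100, 593), (110, 399), (120, 317), (130, 124), (140, 128), (150, 129), (160, 126), (170, 124), (180, 81), (190, 0), (200, 0), (210, 0)]
  lid mean [582.  18. 154.] max z 189.0
C top [(10, 40), (20, 254), (30, 272), (40, 14), (50, 13), (60, 20), (70, 21), (80, 15), (90, 19), (100, 23), (110, 103), (120, 346), (130, 36), (140, 3), (150, 4), (160, 3), (170, 3), (180, 157), (190, 39), (200, 0), (210, 0)]
  lid mean [ 527. -172.  161.] max z 194.0
C scene [(10, 279), (20, 712), (30, 499), (40, 235), (50, 251), (60, 325), (70, 351), (80, 378), (90, 408), (100, 421), (110, 473), (120, 480), (130, 186), (140, 182), (150, 185), (160, 192), (170, 181), (180, 149), (190, 5), (200, 0), (210, 0)]
  lid mean [ 538. -167.  155.] max z 191.0
```

View pics/crop.png

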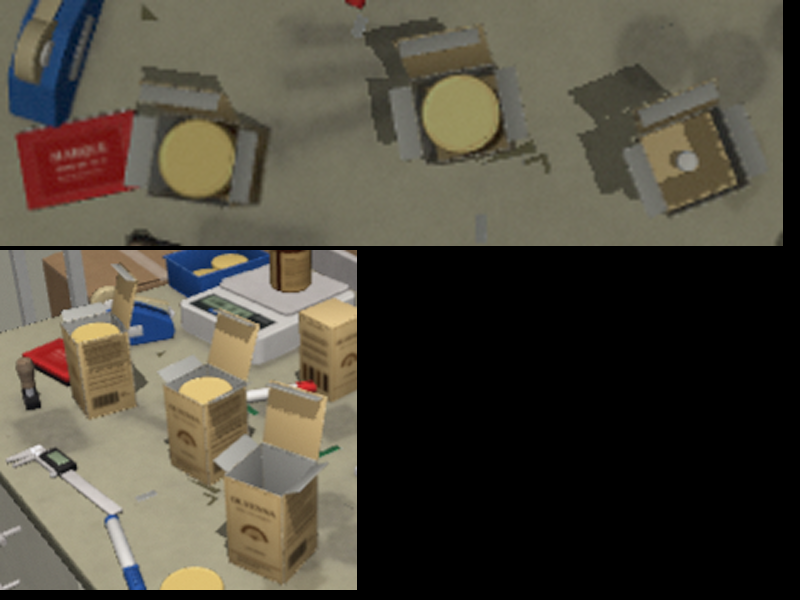

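The crop confirms it. A (cap z 108, crop (197,158)) and B (cap z 109, crop (460,113)) hold bottles. C (crop (685,160)) has only the small white canister at z about 24, so it stays open. Next I'll measure the hinge pose and lid angle of A and B.

```bash
python3 - <<'E'
from h import *
z=np.load("top0.npz");P=cloud("top",z["d"]); s=np.load("scene0.npz");Q=cloud("scene",s["d"])
for nm,(u,v) in dict(A=(198,279),B=(289,264),C=(366,280)).items():
    c0=P[v,u,:2]
    d=np.hypot(*(P[...,:2]-c0).transpose(2,0,1)); c=c0
    if nm!='C':
        m=(d<45)&(abs(P[...,2]-108.5)<4)&(z["p"][...,0]>120)&(z["p"][...,1]>100); 
        (cc,rad)=cv2.minEnclosingCircle(P[m][:,:2].astype(np.float32)); print(nm,'cap',np.array(cc).round(1),rad,m.sum()); c=np.array(cc)
    # lid plane (scene view, inner face) -> yaw, angle
    for W,t in((Q,'scene'),(P,'top')):
        e=W[...,:2]-c
        m=(np.hypot(e[...,0],e[...,1])<110)&(e[...,0]>20)&(W[...,2]>136)&(W[...,2]<(182 if t=='scene' else 178))&(abs(e[...,1])<50)
        k=W[m]; k0=k.mean(0); 
        if len(k)<15: continue
        n=np.linalg.svd(k-k0)[2][2]; n*=np.sign(n[0]); r=np.std((k-k0)@n)
        print(nm,t,'lid c',k0.round(1),'n',n.round(3),'res',r.round(1),len(k),'yaw',np.arctan2(n[1],n[0]).round(3),'lid angle',(np.pi/2+np.arcsin(-n[2])).round(3))
    e=P[...,:2]-c; m=(np.hypot(e[...,0],e[...,1])<110)&(P[...,2]>181)&(P[...,2]<200)
    rr=cv2.minAreaRect(P[m][:,:2].astype(np.float32)); print(nm,'tuck rect',[np.round(x,1) for x in rr],P[m].mean(0).round(1))
    m=(np.hypot(e[...,0],e[...,1])<85)&(P[...,2]>113)&(P[...,2]<133)
    rr=cv2.minAreaRect(P[m][:,:2].astype(np.float32)); print(nm,'rim rect',[np.round(x,1) for x in rr])
E
```

```text
A cap [499.6 229. ] 31.877117156982422 462
A scene lid c [546.1 219.  156.4] n [ 0.944 -0.134 -0.301] res 0.9 227 yaw -0.141 lid angle 1.877
A top lid c [539.9 207.1 147.2] n [ 0.947 -0.113 -0.3  ] res 0.6 42 yaw -0.118 lid angle 1.876
A tuck rect [array([547.2, 221.6]), array([67.5, 15.1]), np.float64(82.2)] [547.4 222.7 187.1]
A rim rect [array([501.4, 229.7]), array([107. ,  74.2]), np.float64(82.4)]
B cap [537.1   9.5] 31.608413696289062 486
B scene lid c [587.6  17.2 158. ] n [ 0.913  0.163 -0.374] res 1.5 567 yaw 0.177 lid angle 1.954
B top lid c [582.6  17.5 148. ] n [ 0.914  0.169 -0.369] res 1.1 147 yaw 0.183 lid angle 1.948
B tuck rect [array([590.3,  18.9]), array([14.9, 68.3]), np.float64(11.2)] [590.1  19.8 186.4]
B rim rect [array([539.5,  10.5]), array([ 77.3, 105.2]), np.float64(11.1)]
C scene lid c [ 542.2 -166.5  158.1] n [ 0.899  0.349 -0.266] res 1.5 826 yaw 0.37 lid angle 1.84
C top lid c [ 534.2 -151.   153.8] n [ 0.902  0.339 -0.266] res 0.5 18 yaw 0.36 lid angle 1.84
C tuck rect [array([ 542.3, -165.1]), array([15.1, 69.7]), np.float64(21.1)] [ 542.3 -164.8  187.9]
C rim rect [array([ 499.7, -181.5]), array([ 76. , 105.3]), np.float64(22.0)]
```

```bash
python3 -m pendant '{"translation":[[29,-34,3],[58,-68,6],[87,-101,10],[116,-135,10],[145,-169,10],[174,-203,10],[203,-236,10],[232,-270,10],[261,-304,10],[290,-338,10],[320,-372,10],[320,-372,10]],"delta_rot":[[0,0,0.04],[0,0,0.08],[0,0,0.12],[0,0,0.16],[0,0,0.2],[0,0,0.24],[0,0,0.28],[0,0,0.32],[0,0,0.36],[0,0,0.4],[0,0,0.44],[0,0,0.44]]}' -1 20
```

```text
t: 1.3
ee_pos: [599.8, 207.7, 240.2]
tool_rot: [0.012, 3.14, -0.008]
contact_force: [0.3, -1.2, 0.3]
finger_gap: 0.2
gripper_force: 0.0
```

```bash
python3 -m pendant '{"translation":[[0,0,-31],[0,0,-71],[-14,2,-71],[-29,4,-71],[-44,6,-71],[-58,8,-70],[-68,9,-69],[-76,10,-74],[-83,11,-79],[-89,12,-87],[-93,12,-93],[-93,12,-93]],"delta_rot":[[0,0,0],[0,0,0],[0,0,0],[0,0,0],[0,0,0],[0,0,0],[0,0,0],[0,0,0],[0,0,0],[0,0,0],[0,0,0],[0,0,0]]}'
python3 - <<'E'
from h import *
p,d=viewer.grab_frame("scene");P=cloud("scene",d)
cv2.imwrite("pics/a1.png",cv2.resize(p[90:290,90:340],None,fx=2.4,fy=2.4)[:,:,::-1])
E
```

```text
t: 2.5
ee_pos: [500.6, 228.5, 146.9]
tool_rot: [0.006, -3.139, 0.002]
contact_force: [-0.4, 0.2, 0.4]
finger_gap: 0.1
gripper_force: 0.0
```

View pics/a1.png

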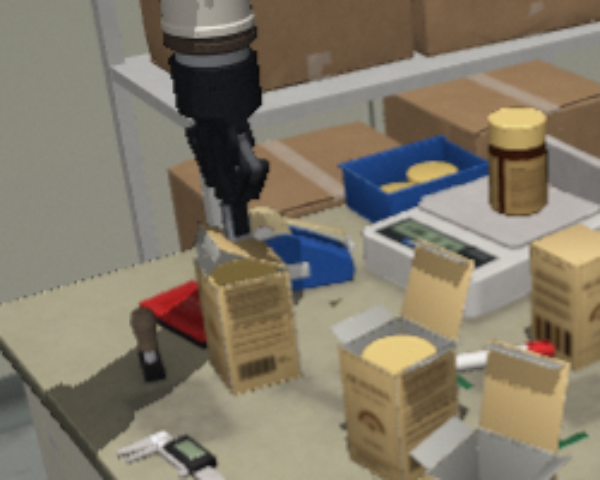

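The picture shows lid A about 30° open under the finger (240,245), with the carton upright. Next I'll press it shut.

```bash
python3 -m pendant '{"translation":[[-3,0,-7],[-5,1,-13],[-8,1,-18],[-10,1,-23],[-12,2,-26],[-12,2,-28],[-12,2,-29],[-12,2,-29]],"delta_rot":[[0,0,0],[0,0,0],[0,0,0],[0,0,0],[0,0,0],[0,0,0],[0,0,0],[0,0,0]]}'
```

```text
t: 3.35
ee_pos: [489.6, 231.3, 120.4]
tool_rot: [0.006, -3.141, 0.001]
contact_force: [-4.5, -2.2, 10.4]
finger_gap: 0.1
gripper_force: 5.1
```

```bash
python3 -m pendant '{"translation":[[0,0,-1.5],[0,0,-1.5],[0,0,25],[0,0,70],[0,0,115],[26,-36,120],[52,-72,120],[78,-108,120],[104,-144,120],[130,-180,120],[146,-203,120],[146,-203,120]],"delta_rot":[[0,0,0],[0,0,0],[0,0,0],[0,0,0],[0,0,0],[0,0,0.04],[0,0,0.08],[0,0,0.12],[0,0,0.16],[0,0,0.18],[0,0,0.18],[0,0,0.18]]}'
cat > chk.py <<'E'
import sys
from h import *
p,d=viewer.grab_frame("top");P=cloud("top",d);p2,_=viewer.grab_frame("scene")
for nm,c,y in(("A",(500,229),-.133),("B",(538,9.8),.187)):
    x=np.array([np.cos(y),np.sin(y)]);e=P[...,:2]-c;a=e@x;b=e@np.array([-x[1],x[0]])
    m=(abs(a)<33)&(abs(b)<28)&(P[...,2]>90)&(P[...,2]<160)
    A=np.c_[a[m],b[m],np.ones(m.sum())];s=np.linalg.lstsq(A,P[m][:,2],rcond=None)[0]
    print(nm,m.sum(),'slopes,z',s.round(3),'z sd',P[m][:,2].std().round(1))
    m=(abs(a)<65)&(abs(b)<65)&(P[...,2]>112)&(P[...,2]<134)
    if m.sum()>20: print('  rim/flap rect',[np.round(q,1) for q in cv2.minAreaRect(P[m][:,:2].astype(np.float32))])
o=np.hstack([cv2.resize(p[225:310,130:400],None,fx=1.55,fy=1.55),np.zeros((int(85*1.55+.5),1,3),np.uint8)]) if 0 else cv2.resize(p[225:310,130:400],None,fx=2,fy=2)
q=cv2.resize(p2[150:360,120:345],(480,448)); W=np.zeros((600,800,3),np.uint8);W[:170,:540]=o[:170,:540];W[170:600,:480]=q[:430]
cv2.imwrite(f"pics/{sys.argv[1]}.png",W[:,:540,::-1])
E
python3 chk.py c1
```

```text
t: 4.55
ee_pos: [638.0, 21.4, 238.7]
tool_rot: [-0.275, 3.129, -0.005]
contact_force: [-0.6, -0.2, -0.1]
finger_gap: 0.2
gripper_force: 0.0
A 635 slopes,z [-4.00000e-03  7.00000e-03  1.19904e+02] z sd 2.4
  rim/flap rect [array([498.9, 229.4]), array([107.4,  69.4]), np.float64(82.7)]
B 138 slopes,z [2.00000e-03 7.60000e-02 1.10183e+02] z sd 3.3
  rim/flap rect [array([545.5, -22.2]), array([76.8, 38.6]), np.float64(10.2)]
```

View pics/c1.png

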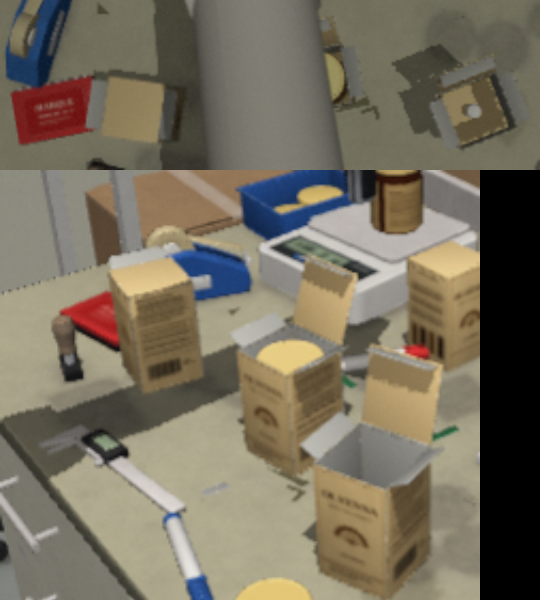

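Lid A is flat (slope -0.004, z 120) and the carton hasn't moved; in the picture it sits closed at (150,280), with B and C still open. Now the same sweep on B.

```bash
python3 -m pendant '{"translation":[[0,0,-34],[0,0,-69],[-16,-3,-69],[-31,-6,-69],[-47,-9,-69],[-61,-12,-68],[-72,-14,-67],[-81,-15,-72],[-87,-17,-77],[-93,-18,-85],[-97,-18,-91],[-99,-18,-97]],"delta_rot":[[0,0,0],[0,0,0],[0,0,0],[0,0,0],[0,0,0],[0,0,0],[0,0,0],[0,0,0],[0,0,0],[0,0,0],[0,0,0],[0,0,0]]}'
python3 -m pendant '{"translation":[[-3,-1,-7],[-6,-1,-12],[-8,-1,-17],[-10,-2,-20],[-10,-2,-22],[-10,-2,-24],[-10,-2,-25],[-10,-2,-25]],"delta_rot":[[0,0,0],[0,0,0],[0,0,0],[0,0,0],[0,0,0],[0,0,0],[0,0,0],[0,0,0]]}'
```

```text
t: 5.85
ee_pos: [536.3, 10.0, 141.4]
tool_rot: [0.287, -3.127, -0.0]
contact_force: [0.3, -0.4, 0.2]
finger_gap: -0.1
gripper_force: 0.1
t: 6.65
ee_pos: [527.4, 7.9, 119.9]
tool_rot: [-0.287, 3.128, -0.002]
contact_force: [-7.2, 0.6, 22.4]
finger_gap: -0.1
gripper_force: 11.2
```

```bash
python3 -m pendant '{"translation":[[0,0,20],[0,0,65],[0,0,110],[0,0,140],[-20,40,140],[-40,80,140],[-60,120,140],[-80,160,140],[-100,200,140],[-120,240,140],[-140,280,140],[-140,280,140]],"delta_rot":[[0,0,0],[0,0,0],[0,0,0],[0,0,0],[0,0,0],[0,0,0],[0,0,0],[0,0,0],[0,0,0],[0,0,0],[0,0,0],[0,0,0]]}'
python3 chk.py c2
```

```text
t: 7.85
ee_pos: [383.2, 294.5, 258.2]
tool_rot: [-0.303, 3.126, 0.006]
contact_force: [0.7, 0.1, -0.4]
finger_gap: -0.0
gripper_force: 0.0
A 637 slopes,z [-4.00000e-03  5.00000e-03  1.19722e+02] z sd 2.5
  rim/flap rect [array([498.9, 229.6]), array([107. ,  69.6]), np.float64(82.7)]
B 658 slopes,z [ 1.00000e-03 -2.00000e-03  1.19863e+02] z sd 2.5
  rim/flap rect [array([536.5,  10.2]), array([ 71.3, 105.5]), np.float64(10.8)]
```

View pics/c2.png

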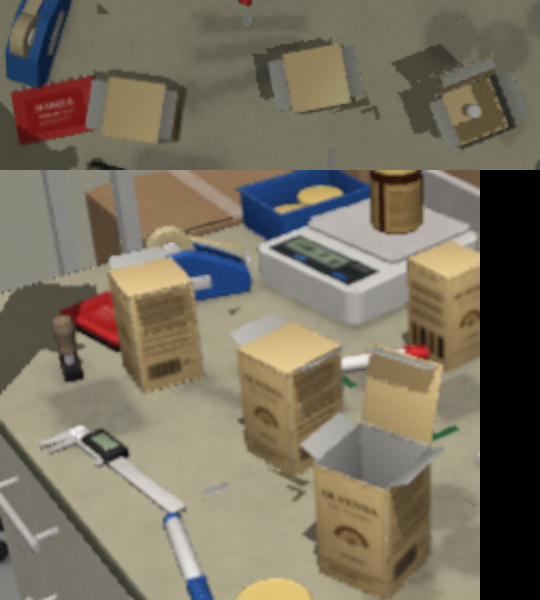

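Both lids are flat (A at (150,280), B at (290,345)), C at (375,470) is still open with its canister in place, and the arm is clear of everything.

```bash
python3 -c "
from station import bot
print(bot.sign_off())"
```

```text
the job is handed in; nothing more can be done
None
```

I closed the lids of both cartons that hold bottles until they measured flat, left the canister carton open, saw no sign that any carton had shifted, and handed the job in after about 8 s of robot time; the hand-in returned no verdict.

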